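Hold the loaded pipette over the open cuvette

TASK

Take the pipette that has a tip fitted out of the stand and carry it upright, over the things on the bench, to the spectrophotometer's open cell well. Finish still holding it, steady and upright, with the end of its tip centred over the one open (uncapped) cuvette and about a centimetre above its mouth, so that I can start the dispensing from the computer. Once out of the stand the pipette must not touch the instrument, the cuvettes or anything else, and everything else, the raised lid included, stays as it stands.

Things in the scene. Friction and masses are not known exactly. Their poses are not given: they have to be found in the camera images.
- pipette: Electronic pipette with a disposable tip fitted, 192 mm long, 100 to 160 g, upright in a notch of the stand. Origin: lower end of the tip; z up along it. From there: ivory tip to 48 mm (2.5 mm across at its end), grey nose to 95 (14 mm across on top), white handle 95 to 178, black head to 192 (28 mm in y, 40 in x). The handle's underside rests on the stand's shelf.
- grip_point (a point): On the pipette's axis, 160 mm above its lower end and 32 mm below its top: a grip here leaves the head clear of the gripper body. The handle is a straight block 30 mm wide along the pipette's y (flat sides, the ones to grip), 36 mm along x. A finger rest on its +x side, 14 mm wide, reaches 40 mm from the axis at 160 to 176 mm height. The centre of mass is about 20 mm below this point.
- bare_pipette: The same pipette without a tip (its nose ends 42 mm above its origin, its top 227 mm above the bench), in the stand's other outer notch, 130 mm away; same axes, origin where a tip would end. To be left in its place.
- stand: Grey pipette stand, fixed: base 110 (x) by 210 mm (y), shelf with upper face 130 mm above the bench, x -45 to 45 mm. Notches 18 mm wide at y = -65, 0, 65 mm, open to its front (-x), ending at x = 12. Pipettes hang near y = 65 and -65; which is which varies. One comes out by lifting it straight up 100 mm, or a little and out to -x. Origin: centre of the underside.
- sample_cell: The one open cuvette: clear square tube 12.5 x 12.5 mm, 45 mm tall, walls 1.5 mm (opening 9.5 mm square), loose in a pocket of the black carriage in the instrument's well, standing 10 mm out of it. Origin: centre of its underside, z up.
- cell_mouth (a point): Centre of the open cuvette's mouth, in the plane of its upper edge: 45 mm above its origin, 122 mm above the bench, 18 mm below the rim of the well.
- capped_cell_a: Cuvette of the same size closed by a white square stopper 12.5 mm wide, 11 mm high (top 133 mm above the bench), in another pocket. The pockets are 25 mm apart in a row along the instrument's x. Origin: centre of its underside. To be left alone.
- capped_cell_b: A second capped cuvette like capped_cell_a, in another pocket. To be left alone.
- spectro: White spectrophotometer, fixed, 300 (x) by 420 mm (y). Origin: centre of its underside; front to -x. Right part (y -210 to 0 mm): flat deck 140 mm high with the cell well. Left part rises from 100 mm at the front to 180 mm at the back. On the deck a black knob 22 mm high at x -118, y -30 mm; a thin rod sticks 56 mm out of the front at y = -120, 90 mm up.
- well_centre (a point): Centre of the open top of the instrument's cell well, in the plane of its rim, 140 mm above the bench. The well is 150 mm (instrument's x) by 120 mm (y) and 80 mm deep; the black carriage (112 x 34 mm, its top 112 mm above the bench, four pockets) lies along its middle, in x.
- lid_edge (a point): Middle of the free upper edge of the dark blue well lid (176 x 138 x 20 mm), which stands raised about upright along the well's left (+y) side, 70 mm from the row of cuvettes, its top about 285 mm above the bench. A stiff hinge: it stays unless pushed.
- reagent_bottle: Amber glass jar with a blue cap, 58 mm diameter, 135 mm tall, between the stand and the instrument. Origin: centre of its underside. To be left alone.
- beaker: Small glass beaker, 54 mm diameter at the lip, 70 mm tall. Origin: centre of its underside. To be left alone.
- tip_box: Box of pipette tips, 84 x 120 mm, 50 mm tall. Origin: centre of its underside. To be left alone.
Mind the look-alikes: they are no part of the job. Leave any pink look-alike of the pipette alone.

How it is judged:
On the way:
1. the pipette with the tip has been lifted out of the stand and is held in the gripper (contact force between pipette and the fingers above 1 N and (z of pipette in the frame of stand above 0.13 m or x of pipette in the frame of stand below -0.055 m) and contact force between pipette and stand below 0.05 N), for 0.2 s.
At the end, for the whole second after the job is handed in: The gripper holds the pipette upright (within 6 degrees) and still, touching nothing else; its tip end is within 4 mm horizontally of the centre of the open cuvette's mouth and 3 to 18 mm above it; that cuvette is in its pocket as it was (within 5 mm) (horizontal distance between pipette and cell_mouth below 0.004 m and z of pipette in the frame of sample_cell between 0.048 and 0.063 m and angle between pipette's own z axis and vertical below 0.1 rad and linear speed of pipette below 0.01 m/s and contact force between pipette and the fingers above 1 N and contact force between pipette and sample_cell below 0.05 N and contact force between pipette and capped_cell_a below 0.05 N and contact force between pipette and capped_cell_b below 0.05 N and contact force between pipette and spectro below 0.05 N and distance of cell_mouth from where it was at the start of the episode below 0.005 m); the arm keeps its last pose, push and grip.
It fails at once if the pipette bumps a cuvette, the instrument or its lid (contact force between pipette and sample_cell above 0.3 N or contact force between pipette and capped_cell_a above 0.3 N or contact force between pipette and capped_cell_b above 0.3 N or contact force between pipette and spectro above 0.5 N).
It fails at once if the pipette bumps the other pipette, the bottle, the beaker or the tip box (contact force between pipette and bare_pipette above 0.5 N or contact force between pipette and reagent_bottle above 0.5 N or contact force between pipette and beaker above 0.5 N or contact force between pipette and tip_box above 0.5 N).
It fails at once if the pipette is tilted by more than 30 degrees (angle between pipette's own z axis and vertical above 0.52 rad).
It fails at once if the raised lid is pushed out of its position (30 mm) (distance of lid_edge from where it was at the start of the episode above 0.03 m).
It fails at once if another thing is displaced: the other pipette or a capped cuvette by 20 mm, the bottle, the beaker or the tip box by 30 mm (distance of any of bare_pipette, capped_cell_a, capped_cell_b from where it was at the start of the episode above 0.02 m or distance of any of reagent_bottle, beaker, tip_box from where it was at the start of the episode above 0.03 m).
It also fails if it takes over 43 s, if anything falls off the work surface, if the arm or the gripper's body presses on something with over 40 N, if the wrist force passes 120 N, or if a joint passes its speed limit or range.

ROBOT

A 7-joint arm with a two-finger parallel gripper is mounted at the origin on the work surface. World frame = base frame: x ahead of the robot, y to its left, z up, the work surface at z = 0. Lengths are in m, angles in rad, forces in N, time in s.
With the tool pointing down it reaches from about 0.4 to 0.85 m from the base axis. Payload 4.5 kg.
Tool frame: the origin (TCP) lies midway between the tips of the shut fingers; the grasp point (between the pads) lies 19 mm behind it; z points along the fingers, y is the direction in which the jaws open and shut (so a half turn about z gives the same grasp; the last joint's range is limited). The gripper opens to 88 mm and grips with 3 to 60 N. Pads are 18 mm wide; open, the fingers measure 123 mm over their backs; the gripper's body (75 mm by 187 mm) begins 45 mm behind the grasp point.
Start: joints at [1.159, 0.689, -0.195, 1.565, 0.157, 0.902, -0.215], TCP at [0.27, -0.564, 0.239] pointing down, gripper open.
Joint ranges: [-3.01, 3.01], [-0.46, 2.08], [-1.47, 1.51], [0.13, 2.56], [-1, 4.14], [0.04, 2.09], [-2.66, 2.66]. Speed limits (rad/s): [2.57, 2.57, 3.14, 3.14, 3.14, 3.14, 3.14].

INTERFACE

Orientations are given as a unit quaternion [x, y, z, w].
In Python, from plant import r, viewer gives the robot as it stands.
- The arm moves only by the tool play_rows, never from a script. Its argument "commands" is a list of rows, each an object with "delta_rot": the turn, a rotation vector about the tool's x, y, z normalised to -1 to 1, where 1 is pi rad, a list of three; "travel": the shift along the tool's x, y, z normalised to -1 to 1, where 1 is 15 cm, a list of three; "gripper": the opening, from -1 (shut) to 1 (fully open). In form: [{"delta_rot": [wx, wy, wz], "travel": [x, y, z], "gripper": gripper}, ...]. A call has 1 to 12 rows; each row is the pose to reach, as a shift and turn from the pose commanded when the call began, along the tool's axes at that moment, turning the shorter way round; what a row does not reach only later rows make up. A row lasts 1/8 s, in which the tool goes at most 62.5 mm and 10.7 degrees, less where a joint would pass 70% of its speed; a pose out of reach is approached as far as the arm can. A call with a number of a shift or a turn outside -1 to 1 is refused whole. A call with a gripper value outside its range is refused whole. The fingers move at their own pace and stop on an object; "force" is the grip in N (left out, the last holds). Time passes only in rows, so rows that repeat a pose let the fingers close. It gives the time, the measured TCP pose, the force and the opening at its end, in the units of the state.
- r.get_state(): the state, without advancing time (a new reading comes with each control period).
- viewer.snapshot(name): name is "scene" or "top" or "wrist"; returns a dict with "color" (384x512x3 uint8, red, green, blue), "z_map" (384x512 float32, m along the optical axis (not along the pixel's ray), 0 where there is no reading), "fx", "fy", "cx", "cy" (pixels), "origin" and "attitude" of the camera in the world. Camera axes: x right, y up, looking along -z (the intrinsics and any distortion apply to the point x, -y, -z); pixel columns grow to the right and rows downward; lengths in m; the calibration is good to about 2 mm. A picture is of the moment at which its call begins.
- r.finish_job(): hands the job in, once; it reports no verdict.
Trained networks look in the newest picture that a camera, given by its name, has taken for a name from the list of things; names that differ only in an ending like _2 or _b are one class to them, and where a whole thing is asked for, a point or a joint stands for the part that bears it (a point fixed in the world has none). Each returns a list of dicts, best first, with "conf" (0 to 1); they miss things now and then, are a little off and sometimes report something else, mostly with a low value. They report only what shows in the picture. A call takes as long as a camera call. They do not tell look-alikes from the thing itself.
- viewer.outline_of(camera, label): "pixels" (384x512 bool, what is visible of it) and "at" ([column, row] in pixels, amid what is visible of it).
- viewer.pinpoint(camera, label): "at" ([column, row] in pixels: a listed point, or the origin of a listed thing).
The state is a dict: "clock": time; "q": joint angles; "qd": joint speeds; "joint_torque": joint torques, N m; "tool_pos": TCP position; "eef_rot": TCP orientation; "contact_force": force on the tool from outside, world axes, zero at the start; "moment": the same for the moment, N m; "opening": opening from 0.0 (shut) to 1.0 (fully open).
Only numpy, scipy, OpenCV 4.12 (cv2) and the standard library are available. Lean on these libraries where they do the work, as an engineer would, in place of code of your own. Each camera call takes 0.05 s, during which the arm holds its last target. There are 200 camera calls.

## Working session

There is one attempt and no reset: what is moved stays moved. The work goes in short steps, Python scripts to look and compute and a tool call to move; the robot and the scene stay as the last step left them, time stands still between calls to the robot, and variables do not carry over. Pictures are saved under pics/ and viewed, about 8 in all and at most 12, crops included, and the job is handed in when it is done.

Besides the shell and the picture viewer there is one more tool, called after "Request:" in YAML: its name, and indented under it one key for each argument. play_rows: Moves the arm, as the interface text tells. Its arguments: {"type":"object","properties":{"commands":{"type":"array","items":{"type":"object","properties":{"delta_rot":{"type":"array","items":{"type":"number","minimum":-1,"maximum":1}},"travel":{"type":"array","items":{"type":"number","minimum":-1,"maximum":1}},"gripper":{"type":"number"}}}},"force":{"type":"number"}},"required":["commands"]}

```bash
mkdir -p pics; ls
cat > h.py <<'E'
import numpy as np,cv2
from scipy.spatial.transform import Rotation as R
from plant import r,viewer
def cam_R(s):
    a=np.array(s["attitude"],float)
    return R.from_quat(a).as_matrix() if a.size==4 else a.reshape(3,3)
def p2w(s,u,v,d):
    c=np.array([(u-s["cx"])/s["fx"]*d,-(v-s["cy"])/s["fy"]*d,-d])
    return cam_R(s)@c+np.array(s["origin"])
def onz(s,u,v,z):
    a=p2w(s,u,v,1.0);o=np.array(s["origin"]);return o+(a-o)*(z-o[2])/(a-o)[2]
def w2p(s,p):
    c=cam_R(s).T@(np.array(p)-np.array(s["origin"]));return s["cx"]-s["fx"]*c[0]/c[2],s["cy"]+s["fy"]*c[1]/c[2]
def cloud(s):
    v,u=np.mgrid[:384,:512];d=s["z_map"]
    c=np.stack([(u-s["cx"])/s["fx"]*d,-(v-s["cy"])/s["fy"]*d,-d],-1)
    w=c@cam_R(s).T+np.array(s["origin"]);w[d==0]=np.nan;return w
def save(s,n): cv2.imwrite(f"pics/{n}.png",s["color"][:,:,::-1])
E
python3 - <<'E'
from h import *
st=r.get_state();print(st)
for c in("scene","top","wrist"):
    s=viewer.snapshot(c);save(s,c+"0")
    print(c,s["fx"],s["fy"],s["cx"],s["cy"],s["origin"],s["attitude"],[k for k in s])
    for l in("pipette","grip_point","bare_pipette","stand","sample_cell","cell_mouth","capped_cell_a","spectro","well_centre","lid_edge","reagent_bottle","beaker","tip_box"):
        for o in viewer.pinpoint(c,l)[:4]:
            u,v=o["at"];ui,vi=int(np.clip(u,0,511)),int(np.clip(v,0,383));d=s["z_map"][vi,ui]
            print(" ",l,round(o["conf"],2),np.round(o["at"],1),np.round(p2w(s,u,v,d),3) if d>0 else None)
im=[cv2.imread(f"pics/{c}0.png") for c in("scene","top")]
cv2.imwrite("pics/a.png",cv2.resize(im[0],(800,600)));cv2.imwrite("pics/b.png",cv2.resize(im[1],(800,600)))
E
```

```text
pics
{'clock': 0.0, 'q': array([ 1.15881048,  0.6899888 , -0.19449667,  1.56632596,  0.15728487,
        0.90248649, -0.2150876 ]), 'qd': array([-0.00079937, -0.00019589, -0.00049986,  0.00099375, -0.00014942,
       -0.00142183,  0.00091255]), 'joint_torque': array([ 8.35579049e-04, -5.27571845e+01, -1.26688544e+00, -1.53428507e+01,
       -5.27012197e-02,  6.43153035e-03,  1.80938632e-04]), 'tool_pos': array([ 0.2691621 , -0.56338215,  0.23791139]), 'eef_rot': array([ 9.75253702e-01,  2.21086836e-01, -2.63301399e-04, -8.71050866e-04]), 'contact_force': array([ 0.68162077, -0.03917462,  0.57260251]), 'moment': array([ 0.07754019,  0.02996252, -0.01893536]), 'opening': 0.9949158840990553}
scene 374.5905372510657 374.5905372510657 257.2190818772582 195.04528748036248 [ 1.26029636 -0.25456052  0.72049775] [0.36410039 0.27936233 0.52293785 0.71827822] ['color', 'z_map', 'fx', 'fy', 'cx', 'cy', 'origin', 'attitude']
  pipette 0.87 [173.5 254. ] [ 0.486 -0.267  0.006]
  pipette 0.19 [327.8 228.4] [0.613 0.122 0.094]
  grip_point 0.72 [ 86.2 241.1] [ 0.379 -0.491  0.027]
  grip_point 0.62 
[... 1935 characters left out ...]
0.72 [341.1 176.1] [ 0.502 -0.259  0.222]
  well_centre 0.59 [184.8 151.1] [0.587 0.137 0.127]
  lid_edge 0.96 [131.4 147.4] [0.577 0.243 0.276]
  reagent_bottle 0.87 [265.8 160.5] [ 0.556 -0.078  0.132]
  reagent_bottle 0.63 [190.5 149.1] [0.594 0.124 0.111]
  beaker 0.67 [261.7 109.8] [ 0.722 -0.076  0.003]
  tip_box 0.74 [313.8 108.6] [ 0.713 -0.224  0.044]
wrist 296.8288758494553 296.8288758494553 255.22227860862657 191.2306960102086 [ 0.34351827 -0.5285225   0.38506502] [-0.13558637  0.08558601 -0.52634199  0.83501825] ['color', 'z_map', 'fx', 'fy', 'cx', 'cy', 'origin', 'attitude']
  pipette 0.6 [105.6 118.8] [ 0.233 -0.372  0.001]
  grip_point 0.69 [231.9  69.8] [ 0.354 -0.495  0.031]
```

View pics/a.png

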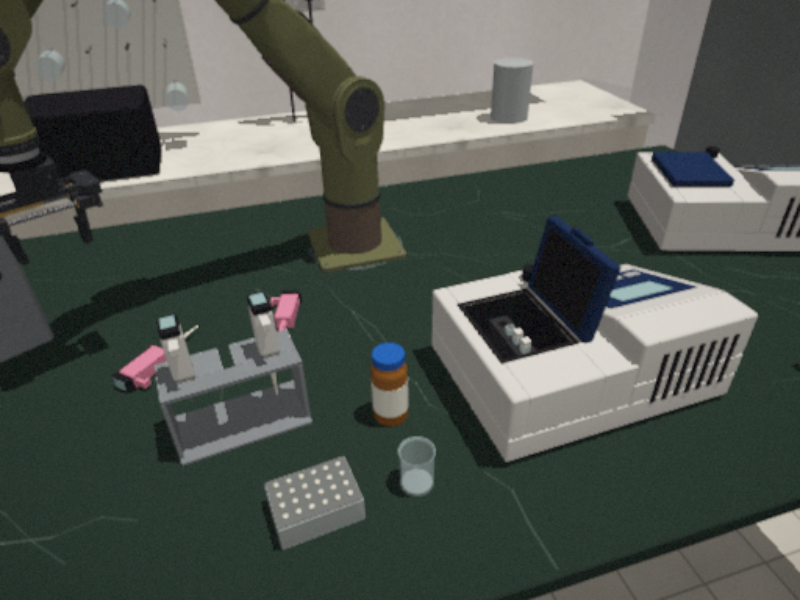

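View pics/b.png

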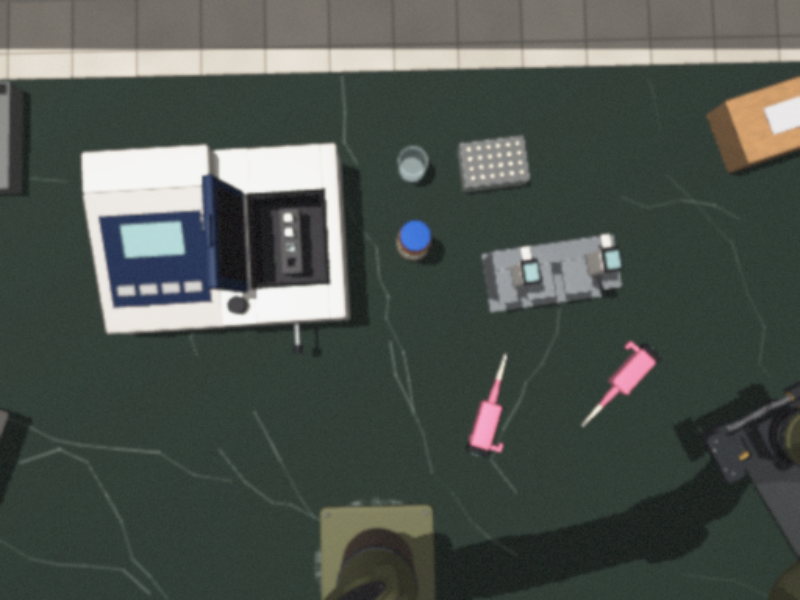

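Candidates (top, 800 px view): the stand's left pipette (530,272), its right one (611,260), and pinks on the bench at (487,425) and (632,370). The scene view shows an ivory tip under the shelf only for the left one (275,380). I'll measure it and check in one crop.

Run:
```python
from h import *
s=viewer.snapshot("top");W=cloud(s)
m=(W[...,0]>.42)&(W[...,0]<.6)&(W[...,1]>-.42)&(W[...,1]<-.15)
z=W[...,2]
P=W[m&(z>.12)&(z<.14)][:,:2].astype(np.float32);rc=cv2.minAreaRect(P*1000);print("shelf",rc, cv2.boxPoints(rc).round().tolist())
k=(m&(z>.205)).astype(np.uint8)
n,l,stt,c=cv2.connectedComponentsWithStats(k)
for i in range(1,n):
    if stt[i,4]<15: continue
    Q=W[l==i]; print("head",stt[i],Q.mean(0).round(4),np.median(Q[:,2]).round(4),cv2.minAreaRect((Q[:,:2]*1000).astype(np.float32)))
# well
for lo,hi in((.127,.14),(.115,.126)):
    k=((W[...,0]>.5)&(W[...,0]<.68)&(W[...,1]>.1)&(W[...,1]<.17)&(z>lo)&(z<hi))
    print(lo,np.argwhere(k)[:, ::-1].tolist()[:60])
t=cv2.resize(s["color"][115:205,150:240],(400,400),interpolation=cv2.INTER_CUBIC)
t2=cv2.resize(s["color"][140:200,305:405],(400,400*6//10),interpolation=cv2.INTER_CUBIC)
s=viewer.snapshot("scene");
a=cv2.resize(s["color"][170:300,90:210],(370,400),interpolation=cv2.INTER_CUBIC)
c=np.zeros((600,800,3),np.uint8);c[:400,:400]=t;c[:400,410:780]=a
cv2.imwrite("pics/c.png",c[:400,:,::-1])
```

```text
shelf ((519.77001953125, -318.22601318359375), (90.19536590576172, 210.5074005126953), 6.909207344055176) [[462.0, -219.0], [488.0, -428.0], [577.0, -417.0], [552.0, -208.0]]
head [383 150  16  25 261] [ 0.53   -0.3812  0.2211] 0.2243 ((535.8692626953125, -382.5318603515625), (61.242706298828125, 30.185197830200195), 4.954521179199219)
head [332 158  15  25 255] [ 0.5135 -0.2528  0.2212] 0.2242 ((518.838623046875, -252.8575897216797), (60.30049133300781, 29.698379516601562), 7.377117156982422)
0.127 [[177, 116], [180, 116], [182, 116], [188, 116], [189, 116], [190, 116], [192, 116], [195, 116], [196, 116], [197, 116], [172, 117], [173, 117], [175, 117], [176, 117], [177, 117], [178, 117], [179, 117], [180, 117], [181, 117], [182, 117], [184, 117], [187, 117], [189, 117], [191, 117], [192, 117], [194, 117], [195, 117], [196, 117], [174, 118], [175, 118], [176, 118], [177, 118], [178, 118], [180, 118], [182, 118], [183, 118], [184, 118], [185, 118], [187, 118], [189, 118], [192, 118], [193, 118], [194, 118], [173, 119], [174, 119], [175, 119], [178, 119], [179, 119], [180, 119], [182, 
[... 152 characters left out ...]
26], [189, 126], [190, 126], [191, 126], [192, 126], [193, 126], [194, 126], [195, 126], [198, 126], [173, 127], [174, 127], [175, 127], [176, 127], [177, 127], [178, 127], [179, 127], [180, 127], [181, 127], [183, 127], [179, 134], [182, 135], [182, 136], [185, 136], [187, 138], [188, 138], [187, 139], [189, 139], [190, 139], [187, 140], [182, 141], [187, 141], [183, 142], [184, 142], [187, 142], [183, 143], [186, 143], [180, 144], [185, 151], [186, 151], [187, 151], [188, 152], [183, 154], [188, 154], [184, 156], [185, 156], [186, 156], [187, 156], [188, 156], [184, 157], [180, 158], [188, 158], [191, 158], [184, 159], [188, 159], [184, 160], [185, 160], [186, 160], [187, 160], [188, 160]]
```

View pics/c.png

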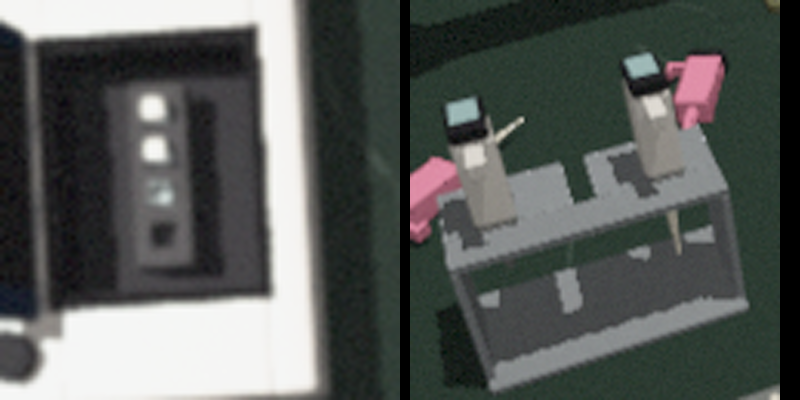

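The left stand pipette (crop 675,230 shows its tip) is the target, and the other has none. The open cuvette is third from the back of the row (crop 162,193), with two capped ones behind it and an empty pocket in front. Next: hover.

Request:
play_rows:
  commands:
    - {"travel":[0.2,-0.1,-0.4],"delta_rot":[0,0,0],"gripper":1}
    - {"travel":[0.5,-0.25,-0.4],"delta_rot":[0,0,0],"gripper":1}
    - {"travel":[0.8,-0.4,-0.4],"delta_rot":[0,0,0],"gripper":1}
    - {"travel":[1,-0.5,-0.4],"delta_rot":[0,0,0],"gripper":1}
    - {"travel":[1,-0.5,-0.4],"delta_rot":[0,0,0],"gripper":1}

```text
clock: 2.82
tool_pos: [0.375, -0.4288, 0.2991]
eef_rot: [0.975, 0.224, 0.001, -0.0]
contact_force: [-0.3, 0.7, 0.4]
opening: 1.0
```

Request:
play_rows:
  commands:
    - {"travel":[0.3,-0.15,0],"delta_rot":[0,0,0],"gripper":1}
    - {"travel":[0.7,-0.35,0],"delta_rot":[0,0,0],"gripper":1}
    - {"travel":[1,-0.5,0],"delta_rot":[0,0,0],"gripper":1}
    - {"travel":[1,-0.5,0],"delta_rot":[0,0,0.1],"gripper":1}
    - {"travel":[1,-0.5,0],"delta_rot":[0,0,0.103],"gripper":1}
    - {"travel":[1,-0.5,0],"delta_rot":[0,0,0.103],"gripper":1}

```text
clock: 3.58
tool_pos: [0.4749, -0.3007, 0.2987]
eef_rot: [0.998, 0.061, -0.0, 0.001]
contact_force: [0.2, -0.8, -0.3]
opening: 0.998
```

```bash
cat >> h.py <<'E'
def togo(target,yaw=None):
    st=r.get_state();T=R.from_quat(st["eef_rot"])
    d=T.inv().apply(np.array(target)-st["tool_pos"])/.15
    x=T.as_matrix()[:,0];y=np.arctan2(x[1],x[0])
    print("clock",round(st["clock"],2),"tcp",st["tool_pos"].round(4),"zaxis",T.as_matrix()[:,2].round(4),"yaw",np.degrees(y).round(2),"travel",d.round(4))
    if yaw is not None: print("delta z",(-(yaw-y)/np.pi).round(4))
E
python3 - <<'E'
from h import *
togo([.509,-.254,.26],np.radians(7))
s=viewer.snapshot("wrist");save(s,"w1");W=cloud(s);z=W[...,2]
for l in("grip_point","pipette"):
    for o in viewer.pinpoint("wrist",l): print(l,o["conf"],o["at"])
k=((z>.21)&(z<.24)&(W[...,1]>-.32)&(W[...,0]>.4)).astype(np.uint8)
n,l,stt,c=cv2.connectedComponentsWithStats(k)
for i in range(1,n):
    if stt[i,4]<60: continue
    Q=W[l==i]; print("head",stt[i],Q.mean(0).round(4),cv2.minAreaRect((Q[:,:2]*1000).astype(np.float32)))
E
```

```text
clock 3.58 tcp [ 0.4749 -0.3007  0.2987] zaxis [-6.0e-04 -1.3e-03 -1.0e+00] yaw 6.97 travel [ 0.2638 -0.2818  0.2574]
delta z -0.0001
grip_point 0.97 [363.9, 238.8]
grip_point 0.94 [175.8, 288.0]
grip_point 0.67 [208.7, 141.3]
pipette 0.91 [212.0, 211.1]
pipette 0.87 [280.3, 290.8]
pipette 0.62 [273.6, 124.6]
head [ 182   95   43   83 2544] [ 0.5156 -0.2565  0.224 ] ((519.7597045898438, -255.31997680664062), (59.80091094970703, 29.028879165649414), 7.150820732116699)
```

View pics/w1.png

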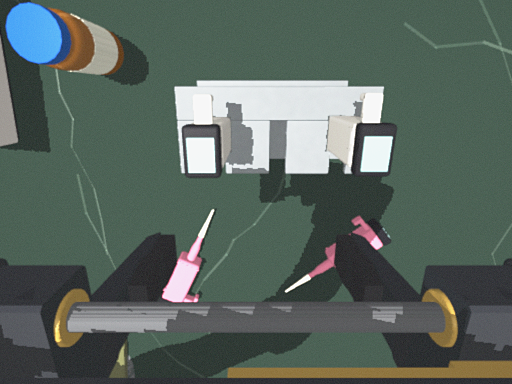

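The wrist view shows the target's head at (203,150) and the bare one at (375,150), with pinks on the bench behind. The position agrees within 3 mm, so I align and descend.

Request:
play_rows:
  commands:
    - {"travel":[0.27,-0.29,0],"delta_rot":[0,0,0],"gripper":1}
    - {"travel":[0.27,-0.29,0],"delta_rot":[0,0,0],"gripper":1}
    - {"travel":[0.27,-0.29,0.2],"delta_rot":[0,0,0],"gripper":1}
    - {"travel":[0.27,-0.29,0.5],"delta_rot":[0,0,0],"gripper":1}
    - {"travel":[0.27,-0.29,0.7],"delta_rot":[0,0,0],"gripper":1}
    - {"travel":[0.27,-0.29,0.815],"delta_rot":[0,0,0],"gripper":1}
    - {"travel":[0.27,-0.29,0.815],"delta_rot":[0,0,0],"gripper":1}
    - {"travel":[0.27,-0.29,0.815],"delta_rot":[0,0,0],"gripper":1}

```text
clock: 4.72
tool_pos: [0.5107, -0.2518, 0.1772]
eef_rot: [0.998, 0.061, 0.001, 0.0]
contact_force: [-0.2, -0.0, -0.2]
opening: 1.0
```

Run:
```python
from h import *
togo([.5095,-.2555,.176],np.radians(7))
s=viewer.snapshot("wrist");save(s,"w2");W=cloud(s);z=W[...,2]
Q=W[(z>.21)&(z<.235)&(abs(W[...,1]+.255)<.035)&(W[...,0]>.47)&(W[...,0]<.57)]
print(len(Q),Q[:,:2].min(0),Q[:,:2].max(0),cv2.minAreaRect((Q[:,:2]*1000).astype(np.float32)))
```

```text
clock 4.72 tcp [ 0.5107 -0.2518  0.1772] zaxis [ 1.2e-03 -6.0e-04 -1.0e+00] yaw 7.0 travel [-0.0112  0.0236  0.0082]
delta z -0.0
5944 [ 0.48891825 -0.27192301] [ 0.55070186 -0.23977759] ((520.2593994140625, -254.86843872070312), (60.89555358886719, 29.19162940979004), 8.258439064025879)
```

View pics/w2.png

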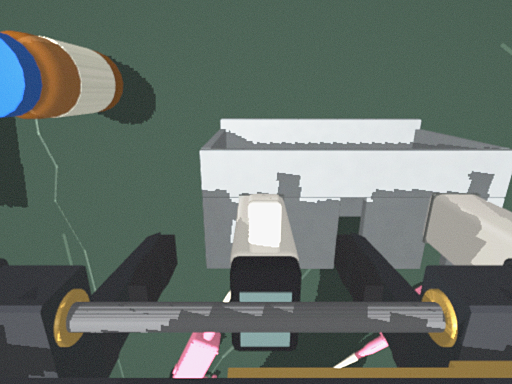

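The pipette's head is between the fingers at (265,300), about 3 mm off centre. I trim that and close.

Request:
play_rows:
  commands:
    - {"travel":[-0.01,0.022,0.008],"delta_rot":[0,0,0],"gripper":1}
    - {"travel":[-0.01,0.022,0.008],"delta_rot":[0,0,0],"gripper":0.2}
    - {"travel":[-0.01,0.022,0.008],"delta_rot":[0,0,0],"gripper":-0.2}
    - {"travel":[-0.01,0.022,0.008],"delta_rot":[0,0,0],"gripper":-0.6}
    - {"travel":[-0.01,0.022,0.008],"delta_rot":[0,0,0],"gripper":-1}
    - {"travel":[-0.01,0.022,0.008],"delta_rot":[0,0,0],"gripper":-1}
    - {"travel":[-0.01,0.022,0.008],"delta_rot":[0,0,0],"gripper":-1}
    - {"travel":[-0.01,0.022,0.008],"delta_rot":[0,0,0],"gripper":-1}
    - {"travel":[-0.01,0.022,0.008],"delta_rot":[0,0,0],"gripper":-1}
    - {"travel":[-0.01,0.022,0.008],"delta_rot":[0,0,0],"gripper":-1}
  force: 30

```text
clock: 6.02
tool_pos: [0.5093, -0.2547, 0.1752]
eef_rot: [0.998, 0.061, 0.0, 0.0]
contact_force: [0.1, -0.8, -1.1]
opening: 0.34
```

Opening is 30 mm, matching the handle. Lift straight up.

Request:
play_rows:
  commands:
    - {"travel":[0,0,-0.1],"delta_rot":[0,0,0],"gripper":-1}
    - {"travel":[0,0,-0.25],"delta_rot":[0,0,0],"gripper":-1}
    - {"travel":[0,0,-0.4],"delta_rot":[0,0,0],"gripper":-1}
    - {"travel":[0,0,-0.55],"delta_rot":[0,0,0],"gripper":-1}
    - {"travel":[0,0,-0.7],"delta_rot":[0,0,0],"gripper":-1}
    - {"travel":[0,0,-0.85],"delta_rot":[0,0,0],"gripper":-1}
    - {"travel":[0,0,-1],"delta_rot":[0,0,0],"gripper":-1}
    - {"travel":[0,0,-1],"delta_rot":[0,0,0],"gripper":-1}
    - {"travel":[0,0,-1],"delta_rot":[0,0,0],"gripper":-1}

```text
clock: 7.15
tool_pos: [0.5087, -0.2543, 0.3248]
eef_rot: [0.998, 0.061, -0.001, -0.0]
contact_force: [-0.6, 0.2, -1.0]
opening: 0.337
```

Run:
```python
from h import *
togo([.5,-.25,.38])
s=viewer.snapshot("scene");save(s,"s2")
o=viewer.pinpoint("scene","pipette");print([(x["conf"],x["at"]) for x in o])
st=r.get_state();print(w2p(s,st["tool_pos"]+[0,0,-.141]))
c=s["color"][100:290,80:330];cv2.imwrite("pics/d.png",cv2.resize(c,(760,578),interpolation=cv2.INTER_CUBIC)[:,:,::-1])
# cuvettes, top view, several estimates
s=viewer.snapshot("top")
for l,h in(("sample_cell",None),("cell_mouth",.122),("capped_cell_a",None),("well_centre",.14)):
    for o in viewer.pinpoint("top",l): print(l,o["conf"],o["at"], onz(s,*o["at"],.122 if h is None else h)[:2])
    if h is None:
        for o in viewer.outline_of("top",l):
            print(" mask",o["conf"],o["at"],o["pixels"].sum())
```

```text
clock 7.15 tcp [ 0.5087 -0.2543  0.3248] zaxis [-1.1e-03  5.0e-04 -1.0e+00] yaw 7.01 travel [-0.0545 -0.0356 -0.368 ]
[(0.78, [166.1, 206.2])]
(np.float64(168.90492121890708), np.float64(205.92968666867554))
sample_cell 0.54 [184.3, 150.7] [0.58867255 0.13941364]
sample_cell 0.4 [186.1, 158.4] [0.56773502 0.13487608]
cell_mouth 0.37 [184.3, 157.3] [0.57082017 0.13966587]
capped_cell_a 0.5 [263.9, 157.7] [ 0.56473403 -0.0740247 ]
capped_cell_a 0.49 [189.3, 146.0] [0.60109226 0.12578719]
capped_cell_a 0.49 [185.0, 140.1] [0.61737423 0.13712333]
capped_cell_a 0.18 [183.8, 158.3] [0.56814976 0.14104622]
well_centre 0.91 [185.1, 151.1] [0.58498489 0.13491788]
well_centre 0.59 [132.2, 146.2] [0.60134948 0.27491894]
```

View pics/d.png

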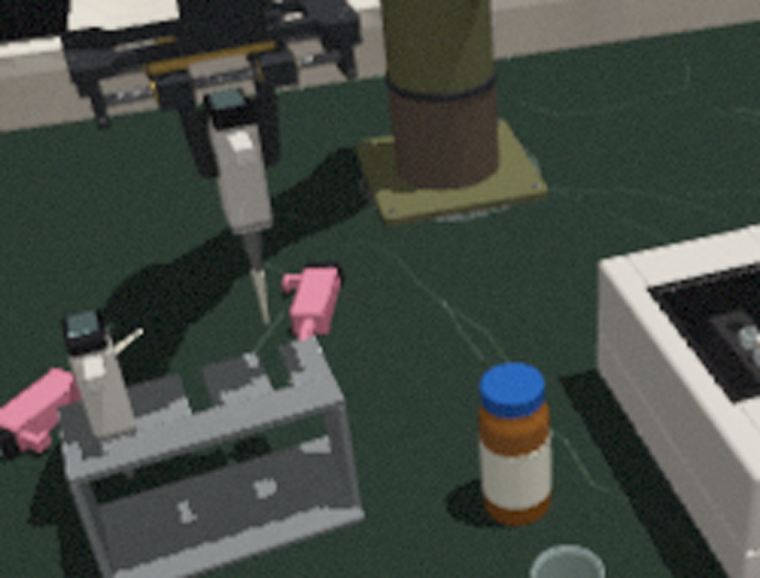

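Held upright, tip at crop (267,322), 1 px from where the tool pose puts it. Now carry it over at a tip height of about 0.2 m.

Request:
play_rows:
  commands:
    - {"travel":[0,0,-0.13],"delta_rot":[0,0,0],"gripper":-1}
    - {"travel":[0,-0.1,-0.13],"delta_rot":[0,0,0],"gripper":-1}
    - {"travel":[0,-0.3,-0.13],"delta_rot":[0,0,0],"gripper":-1}
    - {"travel":[0,-0.5,-0.13],"delta_rot":[0,0,0],"gripper":-1}
    - {"travel":[0,-0.7,-0.13],"delta_rot":[0,0,0],"gripper":-1}
    - {"travel":[0,-0.9,-0.13],"delta_rot":[0,0,0],"gripper":-1}
    - {"travel":[0,-1,-0.13],"delta_rot":[0,0,0],"gripper":-1}

```text
clock: 8.48
tool_pos: [0.4903, -0.103, 0.3444]
eef_rot: [0.998, 0.063, -0.0, -0.001]
contact_force: [0.1, -0.4, -1.0]
opening: 0.335
```

Request:
play_rows:
  commands:
    - {"travel":[0,-0.1,0],"delta_rot":[0,0,0],"gripper":-1}
    - {"travel":[0,-0.3,0],"delta_rot":[0,0,0],"gripper":-1}
    - {"travel":[0,-0.5,0],"delta_rot":[0,0,0],"gripper":-1}
    - {"travel":[0,-0.7,0],"delta_rot":[0,0,0],"gripper":-1}
    - {"travel":[0,-0.9,0],"delta_rot":[0,0,0],"gripper":-1}
    - {"travel":[0,-1,0],"delta_rot":[0,0,0],"gripper":-1}

```text
clock: 9.22
tool_pos: [0.4726, 0.0445, 0.3447]
eef_rot: [0.998, 0.062, 0.0, -0.0]
contact_force: [-0.2, -0.2, -1.1]
opening: 0.335
```

Request:
play_rows:
  commands:
    - {"travel":[0.1,-0.15,0],"delta_rot":[0,0,0],"gripper":-1}
    - {"travel":[0.2,-0.35,0],"delta_rot":[0,0,0],"gripper":-1}
    - {"travel":[0.2,-0.5,0],"delta_rot":[0,0,0],"gripper":-1}
    - {"travel":[0.2,-0.55,0],"delta_rot":[0,0,0],"gripper":-1}
    - {"travel":[0.2,-0.55,0],"delta_rot":[0,0,0],"gripper":-1}
    - {"travel":[0.2,-0.55,0],"delta_rot":[0,0,0],"gripper":-1}

```text
clock: 9.98
tool_pos: [0.4926, 0.1271, 0.3447]
eef_rot: [0.998, 0.06, 0.0, 0.001]
contact_force: [0.7, 0.3, -1.8]
opening: 0.338
```

Run:
```python
from h import *
togo([.49,.135,.345])
s=viewer.snapshot("wrist");save(s,"w3");W=cloud(s);z=W[...,2]
for l,h in(("sample_cell",.122),("cell_mouth",.122),("capped_cell_a",.133),("well_centre",.14)):
    for o in viewer.pinpoint("wrist",l): print(l,round(o["conf"],2),o["at"], onz(s,*o["at"],h)[:2])
cv2.imwrite("pics/e.png",s["color"][:,:,::-1])
```

```text
clock 9.97 tcp [0.4926 0.1271 0.3447] zaxis [ 1.0e-04 -1.1e-03 -1.0e+00] yaw 6.87 travel [-0.0112 -0.0543 -0.0018]
sample_cell 0.69 [392.8, 103.6] [ 0.58091926 -0.02793871]
sample_cell 0.68 [255.8, 97.7] [0.56800489 0.13522162]
cell_mouth 0.53 [253.5, 95.3] [0.57036796 0.13824932]
capped_cell_a 0.72 [257.4, 57.7] [0.61028037 0.13859571]
```

View pics/e.png

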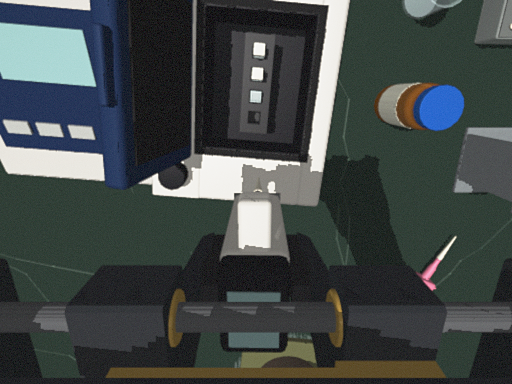

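The wrist view shows the open cuvette (255,96), the capped ones (257,74) and (260,50), the empty pocket (254,117), and the pipette's own tip end at (258,180). One zoomed look lets me calibrate tip against mouth.

Run:
```python
from h import *
s=viewer.snapshot("wrist")
st=r.get_state();tip=st["tool_pos"]+R.from_quat(st["eef_rot"]).apply([0,0,.141])
print("tcp",st["tool_pos"],"tip pred px",w2p(s,tip),"at",tip)
g=cv2.cvtColor(s["color"],cv2.COLOR_RGB2GRAY)
for (u0,v0) in((260,50),(257,74),(255,96),(254,117)):
    p=g[v0-9:v0+10,u0-9:u0+10].astype(float);b=p>(110 if v0<110 else 0)
    if v0>110: b=p<45
    n,l,q,c=cv2.connectedComponentsWithStats(b.astype(np.uint8));
    for i in range(1,n):
        if q[i,4]>15: 
            a=c[i]+[u0-9,v0-9];print(q[i],a,onz(s,*a,.133 if v0<90 else .122 if v0<110 else .112)[:2])
W=cloud(s)
cr=s["color"][30:205,205:310]
cv2.imwrite("pics/f.png",cv2.resize(cr[:,:,::-1],(360,600),interpolation=cv2.INTER_CUBIC))
```

```text
tcp [0.49251057 0.12831574 0.34480323] tip pred px (np.float64(254.96642768362577), np.float64(178.17702085009844)) at [0.49252753 0.12828898 0.20380324]
[  3   1  13  17 189] [259.85185185  49.64021164] [0.61856717 0.13828174]
[  4   2  13  14 162] [258.          73.38888889] [0.59424996 0.13729148]
[  5   3  12  13 137] [256.24817518  96.05839416] [0.56982148 0.13623221]
[ 4  3 11 13 74] [252.63513514 117.89189189] [0.5434928  0.13748842]
```

View pics/f.png

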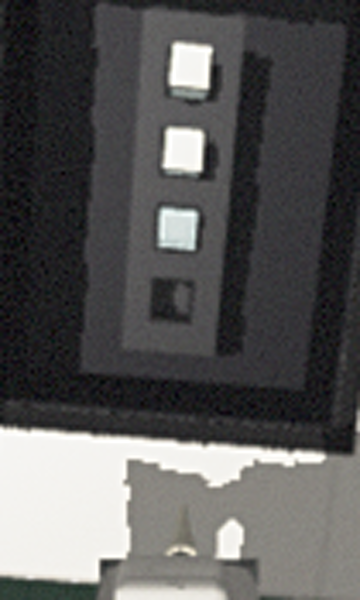

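Tip end at crop (183,503), i.e. px (258.4,176.7), against predicted (255.0,178.2). The tip is about 3 mm towards -y and 1.5 mm towards +x of nominal, which the scene view supports. I allow for that and move over the mouth, staying high.

Request:
play_rows:
  commands:
    - {"travel":[0.1,0,0],"delta_rot":[0,0,0],"gripper":-1}
    - {"travel":[0.25,-0.01,0],"delta_rot":[0,0,0],"gripper":-1}
    - {"travel":[0.4,-0.01,0],"delta_rot":[0,0,0],"gripper":-1}
    - {"travel":[0.51,-0.01,0],"delta_rot":[0,0,0],"gripper":-1}
    - {"travel":[0.51,-0.01,0.1],"delta_rot":[0,0,0],"gripper":-1}
    - {"travel":[0.51,-0.01,0.2],"delta_rot":[0,0,0],"gripper":-1}
    - {"travel":[0.51,-0.01,0.3],"delta_rot":[0,0,0],"gripper":-1}
    - {"travel":[0.51,-0.01,0.3],"delta_rot":[0,0,0],"gripper":-1}
    - {"travel":[0.51,-0.01,0.3],"delta_rot":[0,0,0],"gripper":-1}

```text
clock: 11.4
tool_pos: [0.5683, 0.1396, 0.3]
eef_rot: [0.998, 0.061, 0.0, -0.0]
contact_force: [0.7, 0.1, -1.2]
opening: 0.341
```

Run:
```python
from h import *
togo([.57,.137,.273])
im=[]
s=viewer.snapshot("wrist");st=r.get_state()
tip=st["tool_pos"]+R.from_quat(st["eef_rot"]).apply([0,0,.141])
print("wrist tip",w2p(s,tip),"mouth",w2p(s,[.5698,.1362,.122]))
a=s["color"][120:220,205:305]
s=viewer.snapshot("scene")
print("scene tip",w2p(s,tip),"mouth",w2p(s,[.5698,.1362,.122]), cam_R(s)[:,0])
b=s["color"][160:250,280:370]
c=np.hstack([cv2.resize(x,(400,400),interpolation=cv2.INTER_CUBIC) for x in(a,b)])
cv2.imwrite("pics/g.png",c[:,:,::-1])
```

```text
clock 11.4 tcp [0.5683 0.1396 0.3   ] zaxis [ 5.e-04  1.e-04 -1.e+00] yaw 7.01 travel [0.0093 0.0188 0.1801]
wrist tip (np.float64(255.1385638046474), np.float64(177.9552262505205)) mouth (np.float64(258.39129266199916), np.float64(168.23872669614386))
scene tip (np.float64(328.6680840741933), np.float64(196.8119460047518)) mouth (np.float64(326.3543668302663), np.float64(208.93834404082128)) [ 0.2969854   0.9546616  -0.02051601]
```

View pics/g.png

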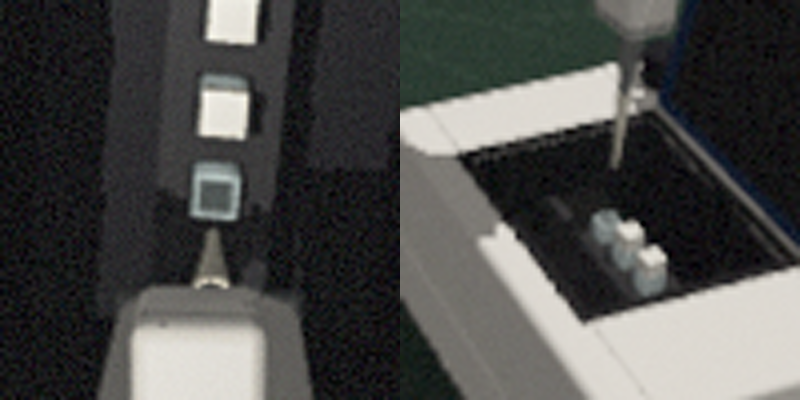

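In the wrist crop the tip end is at (212,230) and the open mouth's rim is centred at (215,197), between the empty pocket and the capped cells. Wrist and scene both put the tip about 1 mm too far to +y. I correct that and lower.

Request:
play_rows:
  commands:
    - {"travel":[0,0.008,0],"delta_rot":[0,0,0],"gripper":-1}
    - {"travel":[0,0.008,0.04],"delta_rot":[0,0,0],"gripper":-1}
    - {"travel":[0,0.008,0.08],"delta_rot":[0,0,0],"gripper":-1}
    - {"travel":[0,0.008,0.12],"delta_rot":[0,0,0],"gripper":-1}
    - {"travel":[0,0.008,0.15],"delta_rot":[0,0,0],"gripper":-1}
    - {"travel":[0,0.008,0.17],"delta_rot":[0,0,0],"gripper":-1}
    - {"travel":[0,0.008,0.17],"delta_rot":[0,0,0],"gripper":-1}
    - {"travel":[0,0.008,0.17],"delta_rot":[0,0,0],"gripper":-1}
    - {"travel":[0,0.008,0.17],"delta_rot":[0,0,0],"gripper":-1}

```text
clock: 12.62
tool_pos: [0.5685, 0.1384, 0.2745]
eef_rot: [0.998, 0.061, 0.0, -0.0]
contact_force: [0.0, -0.5, -1.5]
opening: 0.339
```

Run:
```python
from h import *
togo([.57,.137,.273]);st=r.get_state();print(st["qd"].round(3),st["contact_force"],st["opening"])
s=viewer.snapshot("wrist")
tip=st["tool_pos"]+R.from_quat(st["eef_rot"]).apply([0,0,.1402])
print("wrist tip",w2p(s,tip),"mouth",w2p(s,[.5687,.1357,.122]), "12mm above",w2p(s,[.5687,.1357,.134]))
a=s["color"][140:200,230:290]
s=viewer.snapshot("scene")
print("scene tip",w2p(s,tip),"mouth",w2p(s,[.5687,.1357,.122]),w2p(s,[.5687,.1357,.134]))
b=s["color"][175:225,300:350]
c=np.hstack([cv2.resize(x,(400,400),interpolation=cv2.INTER_CUBIC) for x in(a,b)])
cv2.imwrite("pics/i.png",c[:,:,::-1])
```

```text
clock 12.62 tcp [0.5685 0.1384 0.2745] zaxis [ 5.e-04  1.e-04 -1.e+00] yaw 7.0 travel [0.009  0.0105 0.0098]
[-0.001 -0.002  0.001  0.001  0.002  0.001  0.001] [ 0.01324424 -0.53065548 -1.52986415] 0.3386376623008101
wrist tip (np.float64(255.1662393983981), np.float64(178.40148542544503)) mouth (np.float64(257.7670622320577), np.float64(175.3141072521213)) 12mm above (np.float64(257.8603652902206), np.float64(178.48420913217888))
scene tip (np.float64(327.3232011075704), np.float64(204.73093675301263)) mouth (np.float64(325.99354054602395), np.float64(208.73283178077747)) (np.float64(326.3907092900152), np.float64(205.05473670003684))
```

View pics/i.png

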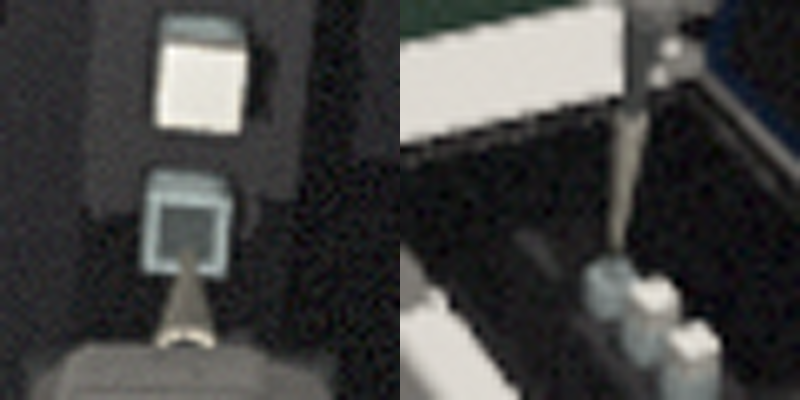

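Wrist: tip end (187,255) and mouth centre (187,231) share a column, with the row offset expected for about 12 mm of height. Scene: the tip ends just above the open mouth (618,252 against 610,270) and clear of everything. Both are in tolerance and the arm is still, so I hand in.

```bash
python3 -c "
from plant import r
print(r.finish_job()); print(r.get_state()['clock'])"
```

```text
the job is handed in; nothing more can be done
None
the job is handed in; nothing more can be done
```

I gripped the tipped pipette at its grip point with 30 N and lifted it straight out of the stand. I carried it upright, with the tip about 0.2 m up, to the well, then lowered it over the open cuvette. The job is handed in at about 12.7 s, still holding it; `r.finish_job()` gave no verdict.

- **Centring:** the wrist view puts the tip within about 1 mm of the mouth centre. The scene view agrees to within about 2 mm.
- **Height:** this is where the checks disagree. The tool pose and the wrist view give about 12 mm above the mouth. The coarser scene view suggests 6–8 mm. Both are inside the 3–18 mm band.
- **Tip offset:** the tip sat about 3 mm off its nominal place towards −y (a slight tilt of about 1°, or calibration error). I corrected for this before lowering.
- **Hold and contact:** the arm was still and the gripper opening was steady at 30 mm. I saw no sign of contact in the forces or pictures.

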